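Find the gearbox housing with its gears in and show it to the camera

TASK

One of the two closed gearbox housings in the twin jig has its gears in and the other was closed up empty: throw the jig's lever over from the hold-down notch into the release notch and leave it there, then lift the two housings clear in turn, one at a time, and feel which is heavier. Leave the lighter one seated back in a nest of the jig, and finish holding the heavier one still in front of the inspection camera: upright, its middle on the lens axis at the 110 mm working distance, one end ear pointing at the lens, carried by the gripper alone. The program ends while still holding it there; do not drop a housing, knock the camera, or disturb the screwdriver, screw dish or carton.

Things in the scene. Friction and masses are not known exactly. Their poses are not given: they have to be found in the camera images.
- jig: twin assembly jig, fixed: grey base plate 145 (x) by 270 mm (y), 14 mm thick, x from -95 to +50 mm. Origin: on the bench under the lever's upright pivot; x away from the robot, y left, z up. Between the two nests (y +75 and -75 mm) is the pivot; in front of it, 58 to 84 mm away, a dark steel index plate with two 7 mm notches on radial lines for the lever's spring plunger.
- nest_left (a point): where the underside centre of a housing seated in the left nest lies, on the plate, 14 mm above the bench. Round each nest stand eight 8 mm dowel pins 10 mm high with cone tips (tops 24 mm above the bench), with 1 mm play round the body; none within 18 mm of the middle of a long (60 mm) side. Housings fit either way round.
- nest_right (a point): the same for the right nest
- hold_lever (a joint): lever turn, rad, anticlockwise from above. 0 = hold-down notch (unmarked): lever at 150 deg from the jig's x (front left), strap over both inner ears, so no housing can lift. 1.05 = release notch (a white line on each side): lever at 210 deg (front right), strap clear. Plunger clicks in and centres within 0.04 rad; leaving a notch takes about 6 N at the knob, else about 1 N. Stop at 1.35.
- lever_knob (a point): middle of the black upright knob at the lever's end: round post 24 mm across, 40 mm tall, top 77 mm above the bench; this point is 120 mm from the pivot and 57 mm above the bench. The lever under it is a bar 14 mm wide, top 37 mm above the bench; the plunger barrel on it (16 mm across, 70 mm from the pivot) tops out at 55 mm.
- housing_a: closed die-cast gearbox housing, one of two alike: flat-sided grey metal body 44 (x) by 60 (y) by 37.5 mm high, a boss 18 mm across rising 3 mm on its cover, and at each y end an ear 26 wide, 10 long, 8 mm thick at the bottom (80 mm over ears). With gears 0.45 to 0.55 kg, empty 0.2 to 0.25 kg; nothing seen tells which. Origin: centre of underside. Starts in a nest, axes along the jig's.
- housing_b: closed die-cast gearbox housing, one of two alike: flat-sided grey metal body 44 (x) by 60 (y) by 37.5 mm high, a boss 18 mm across rising 3 mm on its cover, and at each y end an ear 26 wide, 10 long, 8 mm thick at the bottom (80 mm over ears). With gears 0.45 to 0.55 kg, empty 0.2 to 0.25 kg; nothing seen tells which. Origin: centre of underside. Starts in a nest, axes along the jig's.
- housing_a_mid (a point): middle of housing_a, 19 mm above its underside
- housing_b_mid (a point): middle of housing_b, 19 mm above its underside
- camera: inspection camera, fixed, at the left: steel foot 130 by 100 mm, column 237 mm tall, white body, black lens in a ring light 64 mm across. Origin: on the bench; the lens looks level along the camera's own -x, its axis 160 mm above the bench; the ring light's front face is 60 mm from the origin on the -x side.
- view_point (a point): the point the camera is focused on: on the lens axis, 110 mm in front of the ring light's front face, 160 mm above the bench. The middle of the housing belongs here. Axes as the camera's.
- screwdriver: bystander: grey electric screwdriver lying on the bench, 213 mm long, 36 mm thick. Origin: on the bench under its middle, x along it towards the bit.
- screw_dish: bystander: round black dish of screws, 84 mm across, 24 mm high. Origin: centre of its underside.
- carton: bystander: open cardboard carton of castings, 100 by 150 mm, 55 mm high. Origin: centre of its underside.
Mind the look-alikes: they are no part of the job. What is shaped like the housing_a but pink is not meant.

How it is judged:
By the outcome, as a careful person would: the job done as asked, in the order asked, and still so for the second after the job is handed in, while the arm keeps its last pose, push and grip.
It also fails if it takes over 72 s, if anything falls off the work surface, if the arm or the gripper's body presses on something with over 40 N, if the wrist force passes 120 N, or if a joint passes its speed limit or range.

ROBOT

A 7-joint arm with a two-finger parallel gripper is mounted at the origin on the work surface. World frame = base frame: x ahead of the robot, y to its left, z up, the work surface at z = 0. Lengths are in m, angles in rad, forces in N, time in s.
With the tool pointing down it reaches from about 0.4 to 0.85 m from the base axis. Payload 10.4 kg.
Tool frame: the origin (TCP) lies midway between the tips of the shut fingers; the grasp point (between the pads) lies 19 mm behind it; z points along the fingers, y is the line along which they close (so a half turn about z gives the same grasp; the last joint's range is limited). The gripper opens to 85 mm and grips with 20 to 120 N. Pads are 22 mm wide; open, the fingers measure 114 mm over their backs; the gripper's body (76 mm by 85 mm) begins 54 mm behind the grasp point. The pads swing forward as they close: fully open they stand 13 mm farther back than shut.
Start: joints at [1.296, 0.332, -0.065, 1.46, 0.022, 1.35, -0.088], TCP at [0.156, -0.605, 0.231] pointing down, gripper open.
Joint ranges: [-2.6, 2.6], [-0.5, 2.12], [-1.47, 1.34], [0.16, 2.42], [-1.27, 4.41], [0.06, 2.06], [-2.6, 2.6]. Speed limits (rad/s): [2.22, 2.22, 2.79, 2.79, 3.14, 3.14, 3.14].

INTERFACE

Orientations are given as a unit quaternion [w, x, y, z].
In Python, from workcell import robot gives the robot as it stands. The module is installed in compiled form; this text tells all that it offers.
- The arm moves only by the tool move_arm, never from a script. Its arguments are lists of equal length, an entry for each row: "travel": the shift along the tool's x, y, z as a fraction of full scale, a list of three; "dr": the turn, a rotation vector about the tool's x, y, z as a fraction of full scale, a list of three. In form: {"travel": [[x, y, z], ...], "dr": [[rx, ry, rz], ...]}. A call has 1 to 12 rows; each row is the pose to reach, as a shift and turn from the pose commanded when the call began, along the tool's axes at that moment, turning the shorter way round; what a row does not reach only later rows make up. Full scale, the value 1, is 0.4 m for a shift and 360 degrees for a turn. A row lasts 1/12 s, in which the tool goes at most 41.7 mm and 7.16 degrees, less where a joint would pass 70% of its speed; a pose out of reach is approached as far as the arm can. A call with a number of a shift or a turn outside -1 to 1 is refused whole. A call with a gripper value outside its range is refused whole. "hand" is the opening, from 0 (shut) to 1 (fully open), set as the call begins (left out, the last holds). The fingers move at their own pace and stop on an object; "force" is the grip in N (left out, the last holds). Time passes only in rows, so rows that repeat a pose let the fingers close. It gives the time, the measured TCP pose, the force, the opening and the grip force at its end, in the units of the state.
- robot.get_obs(): the state, without advancing time (a new reading comes with each control period).
- robot.read_camera(name): name is "scene" or "side" or "wrist"; returns a dict with "frame" (384x512x3 uint8, red, green, blue), "camera_matrix" (3x3 intrinsics, pixels), "eye" and "attitude" of the camera in the world. Camera axes: x right, y up, looking along -z (the intrinsics and any distortion apply to the point x, -y, -z); pixel columns grow to the right and rows downward; lengths in m; the calibration is good to about 2 mm. The wrist camera is an equidistant fisheye: a pixel r from the principal point sees the ray r / f radians off the axis. A picture is of the moment at which its call begins. There is no depth.
- robot.finish_job(): hands the job in; it is judged then, once.
The state is a dict: "clock": time; "joints": joint angles; "dq": joint speeds; "effort": joint torques, N m; "position": TCP position; "orientation": TCP orientation; "force": force on the tool from outside, world axes, zero at the start; "ft_torque": the same for the moment, N m; "gripper_width": finger opening in m; "grasp_force": force on a finger pad.
Only numpy, scipy, OpenCV 4.12 (cv2) and the standard library are available. Lean on these libraries where they do the work, as an engineer would, in place of code of your own. Each camera call takes 0.05 s, during which the arm holds its last target. There are 200 camera calls.

## Working session

There is one attempt and no reset: what is moved stays moved. The work goes in short steps, Python scripts to look and compute and a tool call to move; the robot and the scene stay as the last step left them, time stands still between calls to the robot, and variables do not carry over. Pictures are saved under pics/ and viewed, at most 10 in all, crops included, and the job is handed in when it is done.

Besides the shell and the picture viewer there is one more tool, called after "Request:" as name(argument=value, ...) on one line, values as JSON. move_arm: Moves the arm, as the interface text tells. Shift numbers are shares of 0.4 m and turn numbers shares of 360 degrees, none past 1 either way. Its arguments: {"type":"object","properties":{"travel":{"type":"array","items":{"type":"array","items":{"type":"number","minimum":-1,"maximum":1}}},"dr":{"type":"array","items":{"type":"array","items":{"type":"number","minimum":-1,"maximum":1}}},"hand":{"type":"number"},"force":{"type":"number"}},"required":["travel","dr"]}

```bash
mkdir -p pics; cat > h.py <<'E'
import numpy as np, cv2
from scipy.spatial.transform import Rotation as R
from workcell import robot
def q2R(q): q=np.array(q,float); return R.from_quat([q[1],q[2],q[3],q[0]]).as_matrix() if q.size==4 else q.reshape(3,3)
def snap(n):
    c=robot.read_camera(n); np.save(f'/tmp/{n}.npy',c,allow_pickle=True); return c
def ray(c,u,v,fish=False):
    K=np.array(c['camera_matrix']); x=(u-K[0,2])/K[0,0]; y=(v-K[1,2])/K[1,1]
    if fish:
        r=np.hypot(x,y); s=np.sin(r)/r if r>1e-9 else 1; d=np.array([x*s,-y*s,-np.cos(r)])
    else: d=np.array([x,-y,-1.])
    d=q2R(c['attitude'])@d; return np.array(c['eye']),d/np.linalg.norm(d)
def onz(c,u,v,z,fish=False):
    o,d=ray(c,u,v,fish); return o+d*(z-o[2])/d[2]
def tri(r1,r2):
    A=[];b=[]
    M=np.zeros((3,3));w=np.zeros(3)
    for o,d in (r1,r2):
        P=np.eye(3)-np.outer(d,d); M+=P; w+=P@o
    p=np.linalg.solve(M,w); return p,[np.linalg.norm(np.cross(p-o,d)) for o,d in (r1,r2)]
def proj(c,p,fish=False):
    K=np.array(c['camera_matrix']); q=q2R(c['attitude']).T@(np.array(p)-np.array(c['eye'])); x,y,z=q[0],-q[1],-q[2]
    if fish:
        t=np.arctan2(np.hypot(x,y),z); s=t/np.hypot(x,y); return np.array([K[0,0]*x*s+K[0,2],K[1,1]*y*s+K[1,2]])
    return np.array([K[0,0]*x/z+K[0,2],K[1,1]*y/z+K[1,2]])
E
python3 - <<'E'
from h import *
print({k:np.round(v,3) for k,v in robot.get_obs().items()})
for n in('scene','side','wrist'):
    c=snap(n); print(n,{k:np.round(v,3).tolist() for k,v in c.items() if k!='frame'})
    cv2.imwrite(f'pics/{n}0.png',c['frame'][...,::-1])
a=cv2.imread('pics/scene0.png');b=cv2.imread('pics/side0.png')
cv2.imwrite('pics/sc.png',cv2.resize(a,(800,600),interpolation=cv2.INTER_CUBIC))
cv2.imwrite('pics/si.png',cv2.resize(b,(800,600),interpolation=cv2.INTER_CUBIC))
E
```

```text
{'clock': np.float64(0.0), 'joints': array([ 1.296,  0.333, -0.065,  1.461,  0.022,  1.35 , -0.089]), 'dq': array([ 0.   ,  0.   , -0.   , -0.002, -0.001,  0.001,  0.001]), 'effort': array([-0.0000e+00, -6.2545e+01,  4.9000e-02, -3.9161e+01,  1.6000e-02,
        1.0000e-02,  0.0000e+00]), 'position': array([ 0.156, -0.605,  0.23 ]), 'orientation': array([-0.001,  0.992,  0.126, -0.   ]), 'force': array([0.159, 0.025, 0.163]), 'ft_torque': array([-0.006,  0.034, -0.024]), 'grasp_force': np.float64(0.0), 'gripper_width': np.float64(0.085)}
scene {'camera_matrix': [[419.681, 0.0, 257.238], [0.0, 419.681, 189.597], [0.0, 0.0, 1.0]], 'eye': [1.532, -0.047, 0.837], 'attitude': [0.646, 0.331, 0.311, 0.614]}
side {'camera_matrix': [[414.061, 0.0, 260.763], [0.0, 414.061, 190.746], [0.0, 0.0, 1.0]], 'eye': [0.375, 1.07, 0.842], 'attitude': [-0.074, -0.042, 0.466, 0.881]}
wrist {'camera_matrix': [[297.319, 0.0, 252.288], [0.0, 297.319, 187.385], [0.0, 0.0, 1.0]], 'eye': [0.231, -0.585, 0.373], 'attitude': [0.781, -0.123, 0.096, -0.605]}
```

View pics/sc.png

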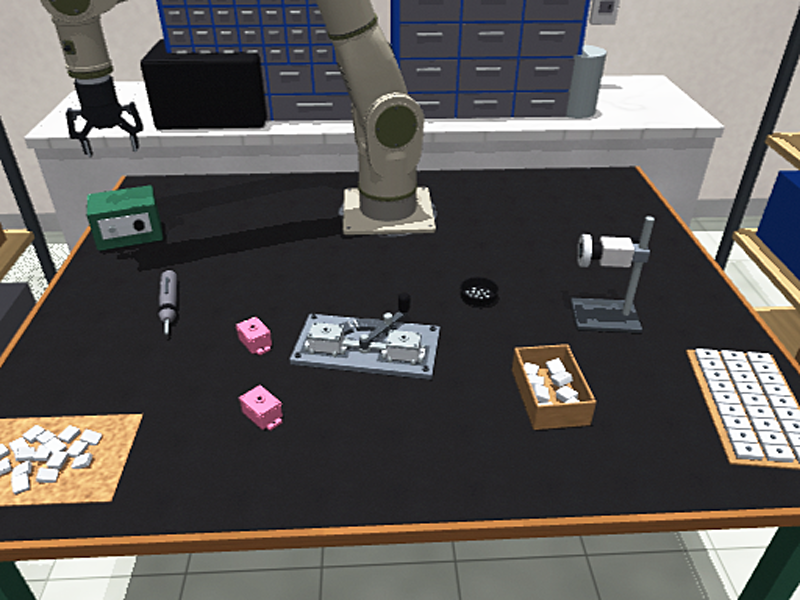

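View pics/si.png

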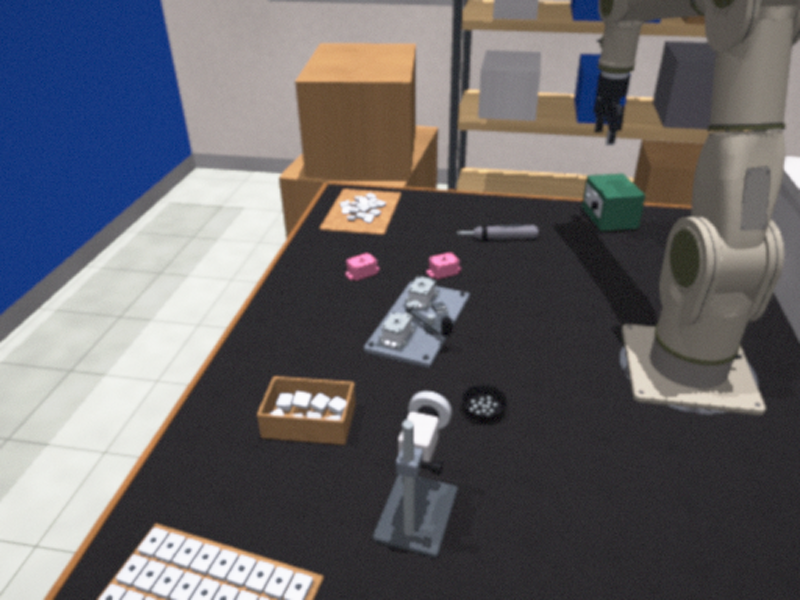

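The scene view shows the jig with its plate corners at about (290,362), (308,314), (440,325) and (435,378), the knob at (404,300), the pivot at (366,341) and the camera ring at (586,250). In the side view the knob is at (446,326), the ring at (431,409), the camera foot at about (417,515) and the dish at (484,405).

```bash
python3 - <<'E'
from h import *
c=np.load('/tmp/scene.npy',allow_pickle=True).item(); s=np.load('/tmp/side.npy',allow_pickle=True).item()
k=1.5625
f=lambda c,p,z:np.round(onz(c,p[0]/k,p[1]/k,z),3)
for p in [(290,362),(308,314),(440,325),(435,378)]: print('plate sc',f(c,p,.014))
for p in [(366,349),(410,278),(469,291),(429,362)]: print('plate si',f(s,p,.014))
print('knob top',tri(ray(c,404/k,296/k),ray(s,446/k,322/k)), f(c,(404,296),.077),f(s,(446,322),.077))
print('ring',tri(ray(c,585/k,250/k),ray(s,431/k,409/k)))
for p in [(572,300),(632,301),(642,330),(577,330)]: print('foot sc',f(c,p,.012))
for p in [(398,473),(457,483),(435,551),(375,541)]: print('foot si',f(s,p,.012))
print('dish',f(c,(479,291),.012),f(s,(484,405),.012)); 
for p in [(514,348),(570,345),(595,400),(534,407)]: print('carton',f(c,p,.055))
print('sd',f(c,(169,300),.018),f(s,(500,233),.018))
print('boss',tri(ray(c,326/k,332/k),ray(s,422/k,285/k)),tri(ray(c,404/k,339/k),ray(s,397/k,321/k)))
E
```

```text
plate sc [ 0.6   -0.205  0.014]
plate sc [ 0.453 -0.181  0.014]
plate sc [0.502 0.087 0.014]
plate sc [0.656 0.063 0.014]
plate si [0.637 0.066 0.014]
plate si [ 0.594 -0.215  0.014]
plate si [ 0.45  -0.182  0.014]
plate si [0.505 0.086 0.014]
knob top (array([0.47886192, 0.017223  , 0.06887832]), [np.float64(0.0028608272046809903), np.float64(0.002860827204680853)]) [0.486 0.015 0.077] [0.479 0.032 0.077]
ring (array([0.46363163, 0.36885813, 0.16080811]), [np.float64(0.0010084980805131589), np.float64(0.0010084980805130299)])
foot sc [0.428 0.377 0.012]
foot sc [0.437 0.504 0.012]
foot sc [0.534 0.491 0.012]
foot sc [0.528 0.36  0.012]
foot si [0.515 0.37  0.012]
foot si [0.418 0.375 0.012]
foot si [0.436 0.503 0.012]
foot si [0.525 0.501 0.012]
dish [0.386 0.184 0.012] [0.388 0.188 0.012]
carton [0.627 0.21  0.055]
carton [0.624 0.315 0.055]
carton [0.766 0.319 0.055]
carton [0.777 0.214 0.055]
sd [ 0.396 -0.475  0.018] [ 0.394 -0.467  0.018]
boss (array([ 0.55361355, -0.137776  ,  0.04710968]), [np.float64(0.0007600467086456459), np.float64(0.0007600467086457442)]) (array([0.58366883, 0.00936331, 0.04927342]), [np.float64(0.0010522544236474334), np.float64(0.00105225442364741)])
```

```bash
cat >> h.py <<'E'
def goal(p,yaw,cur=None):
    """target TCP pos, tool-x heading deg, tool down -> travel/dr fractions"""
    o=robot.get_obs(); P,Rc=(np.array(o['position']),q2R(o['orientation'])) if cur is None else (np.array(cur[0]),down(cur[1]))
    t=Rc.T@(np.array(p)-P)/.4; w=R.from_matrix(Rc.T@down(yaw)).as_rotvec()/(2*np.pi)
    print('travel',t.round(4).tolist(),'dr',w.round(4).tolist(),'rows',round(max(np.linalg.norm(t)*400/41.7,np.linalg.norm(w)*360/7.16),1))
def down(y):
    y=np.radians(y); return np.array([[np.cos(y),np.sin(y),0],[np.sin(y),-np.cos(y),0],[0,0,-1.]])
E
python3 - <<'E'
from h import *
c=robot.get_obs(); print(q2R(c['orientation']).round(3))
goal((.35,-.3,.28),0); goal((.477,.014,.25),-10.5); goal((.477,.014,.25),-10.5,((.35,-.3,.28),0))
E
```

```text
[[ 0.968  0.249 -0.   ]
 [ 0.249 -0.968  0.001]
 [-0.    -0.001 -1.   ]]
travel [0.6606, -0.6176, -0.1226] dr [-0.0002, 0.0, 0.0401] rows 8.8
travel [1.1637, -1.2986, -0.0469] dr [-0.0002, 0.0, 0.0692] rows 16.7
travel [0.3175, -0.785, 0.075] dr [0.0, 0.0, 0.0292] rows 8.2
```

Request:
move_arm(travel=[[0.66,-0.62,-0.12],[0.66,-0.62,-0.12],[0.66,-0.62,-0.12],[0.66,-0.62,-0.12],[0.66,-0.62,-0.12],[0.66,-0.62,-0.12],[0.66,-0.62,-0.12],[0.66,-0.62,-0.12],[0.66,-0.62,-0.12]], dr=[[0,0,0.04],[0,0,0.04],[0,0,0.04],[0,0,0.04],[0,0,0.04],[0,0,0.04],[0,0,0.04],[0,0,0.04],[0,0,0.04]])

```text
clock: 0.9
position: [0.3511, -0.2962, 0.2798]
orientation: [0.0, 1.0, 0.001, 0.0]
force: [0.8, -0.1, 0.6]
gripper_width: 0.085
grasp_force: 0.0
```

Request:
move_arm(travel=[[0.32,-0.785,0.075],[0.32,-0.785,0.075],[0.32,-0.785,0.075],[0.32,-0.785,0.075],[0.32,-0.785,0.075],[0.32,-0.785,0.075],[0.32,-0.785,0.075],[0.32,-0.785,0.075],[0.32,-0.785,0.075],[0.32,-0.785,0.075],[0.32,-0.785,0.075]], dr=[[0,0,0.029],[0,0,0.029],[0,0,0.029],[0,0,0.029],[0,0,0.029],[0,0,0.029],[0,0,0.029],[0,0,0.029],[0,0,0.029],[0,0,0.029],[0,0,0.029]])

```text
clock: 1.82
position: [0.4773, 0.0151, 0.249]
orientation: [-0.0, 0.996, -0.09, -0.0]
force: [-0.4, 0.0, 0.5]
gripper_width: 0.0856
grasp_force: 0.0
```

```bash
python3 - <<'E'
from h import *
o=robot.get_obs();print(o['clock'],o['position'],q2R(o['orientation']).round(3)[:,0],o['joints'].round(2))
c=snap('wrist');np.save('/tmp/w1.npy',c,allow_pickle=True);print(c['eye'],q2R(c['attitude']).round(2))
cv2.imwrite('pics/w1.png',cv2.resize(c['frame'][...,::-1],(800,600),interpolation=cv2.INTER_CUBIC))
E
```

```text
1.8167 [0.47733005 0.01510566 0.24898794] [ 0.984 -0.179 -0.001] [ 0.6   0.04 -0.73  1.78  0.03  1.34 -1.89]
[0.55416596 0.00127108 0.39160951] [[-0.18  0.94  0.3 ]
 [-0.98 -0.17 -0.06]
 [-0.   -0.31  0.95]]
```

View pics/w1.png

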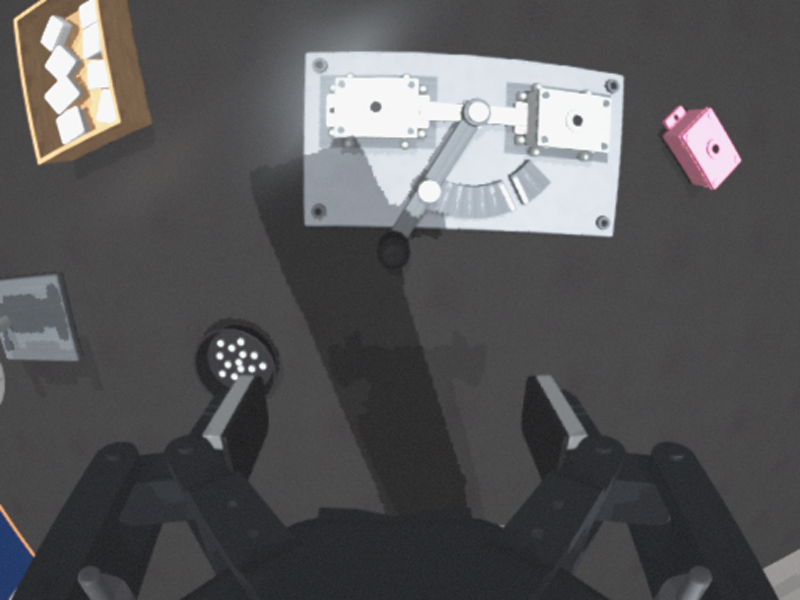

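The wrist view shows the pivot at (477,112), the left boss at (376,106), the right boss at (578,120), the knob at (394,247), and plate corners at (305,53), (624,75), (613,236), (304,226).

```bash
python3 - <<'E'
from h import *
w=np.load('/tmp/w1.npy',allow_pickle=True).item()
c=np.load('/tmp/scene.npy',allow_pickle=True).item(); s=np.load('/tmp/side.npy',allow_pickle=True).item()
k=1.5625
f=lambda p,z:onz(w,p[0]/k,p[1]/k,z,True)
q=np.array([f(p,.014) for p in [(305,53),(624,75),(613,236),(304,226)]])
print(q.round(4), [np.linalg.norm(q[i]-q[i-1]).round(4) for i in range(4)])
ey=(q[0]-q[1]+q[3]-q[2])/2; th=np.degrees(np.arctan2(ey[1],ey[0]))-90; ex=(q[0]-q[3]+q[1]-q[2])/2; th2=np.degrees(np.arctan2(ex[1],ex[0])); print('yaw',th,th2)
t=np.radians((th*2+th2)/3); Rz=np.array([[np.cos(t),-np.sin(t)],[np.sin(t),np.cos(t)]])
piv=q.mean(0)[:2]-Rz@np.array([-.0225,0]); print('pivot from plate',piv, 'cap',f((477,112),.05))
a=f((376,106),.0545);b=f((578,120),.0545);print('boss',a,b,np.linalg.norm(a-b),(a+b)/2,'yaw',np.degrees(np.arctan2((a-b)[1],(a-b)[0]))-90)
print('knob',f((394,247),.077), 'exp', piv+Rz@(.12*np.array([np.cos(np.radians(150)),.5])))
for n,p,ps,pd in [('L',(376,106),(404,339),(397,321)),('R',(578,120),(326,332),(422,285)),('K',(394,247),(404,296),(446,322))]:
    r=ray(w,p[0]/k,p[1]/k,True); print(n,tri(r,ray(c,ps[0]/k,ps[1]/k))[0].round(4),tri(r,ray(s,pd[0]/k,pd[1]/k))[0].round(4))
E
```

```text
[[ 0.6453  0.0575  0.014 ]
 [ 0.5919 -0.2067  0.014 ]
 [ 0.4508 -0.1779  0.014 ]
 [ 0.5043  0.0867  0.014 ]] [np.float64(0.144), np.float64(0.2695), np.float64(0.144), np.float64(0.27)]
yaw -11.437460084430754 -11.602013170215951
pivot from plate [ 0.57012394 -0.06457852] cap [ 0.5699228  -0.06267006  0.05      ]
boss [0.58569376 0.00869906 0.0545    ] [ 0.55532079 -0.13855223  0.0545    ] 0.1503511220935188 [ 0.57050728 -0.06492659  0.0545    ] yaw -11.654729900486572
knob [0.48632345 0.01381742 0.077     ] exp [0.48023859 0.01492382]
L [0.5861 0.0093 0.0502] [0.5846 0.0086 0.0498]
R [ 0.5557 -0.1389  0.049 ] [ 0.5547 -0.1429  0.0444]
K [0.4864 0.0145 0.0773] [0.482  0.0141 0.063 ]
```

```bash
python3 - <<'E'
from h import *
goal((.482,.0147,.048),-11.5)
Rt=down(-11.5); p0=None
for i in range(1,9):
    pv=np.array([.570,-.065]); a0=np.radians(138.5); a=a0+1.05*i/8
    d=.12*np.array([np.cos(a)-np.cos(a0),np.sin(a)-np.sin(a0),0]); print((Rt.T@d/.4).round(3).tolist())
E
```

```text
travel [0.0117, -0.0042, 0.5026] dr [0.0001, 0.0001, 0.0029] rows 4.8
[-0.017, 0.035, 0.0]
[-0.03, 0.073, 0.0]
[-0.038, 0.111, 0.0]
[-0.04, 0.15, 0.0]
[-0.038, 0.19, 0.0]
[-0.03, 0.228, 0.0]
[-0.017, 0.265, 0.0]
[0.0, 0.301, 0.0]
```

Request:
move_arm(travel=[[0.012,-0.004,0.25],[0.012,-0.004,0.503],[0.012,-0.004,0.503],[0.012,-0.004,0.503],[0.012,-0.004,0.503],[0.012,-0.004,0.503],[0.012,-0.004,0.503],[0.012,-0.004,0.503]], dr=[[0,0,0.003],[0,0,0.003],[0,0,0.003],[0,0,0.003],[0,0,0.003],[0,0,0.003],[0,0,0.003],[0,0,0.003]])

```text
clock: 2.53
position: [0.4837, 0.0147, 0.0502]
orientation: [0.0, 0.995, -0.101, 0.001]
force: [0.9, 0.0, -0.2]
gripper_width: 0.0852
grasp_force: 0.0
```

Request:
move_arm(travel=[[0,0,0],[0,0,0],[0,0,0],[0,0,0],[0,0,0],[0,0,0],[0,0,0],[0,0,0]], dr=[[0,0,0],[0,0,0],[0,0,0],[0,0,0],[0,0,0],[0,0,0],[0,0,0],[0,0,0]], hand=0, force=40)

```text
clock: 3.2
position: [0.4829, 0.0156, 0.0488]
orientation: [0.0, 0.995, -0.1, 0.0]
force: [-1.7, 0.4, 8.1]
gripper_width: 0.0223
grasp_force: 39.0
```

Request:
move_arm(travel=[[-0.017,0.035,0],[-0.03,0.073,0],[-0.038,0.111,0],[-0.04,0.15,0],[-0.038,0.19,0],[-0.03,0.228,0],[-0.024,0.247,0],[-0.017,0.265,0],[-0.008,0.283,0],[0,0.301,0],[0,0.301,0],[0,0.301,0]], dr=[[0,0,0],[0,0,0],[0,0,0],[0,0,0],[0,0,0],[0,0,0],[0,0,0],[0,0,0],[0,0,0],[0,0,0],[0,0,0],[0,0,0]])

```text
clock: 4.2
position: [0.459, -0.1024, 0.0488]
orientation: [0.0, 0.995, -0.1, 0.0]
force: [-2.1, 1.7, 7.5]
gripper_width: 0.0221
grasp_force: 47.7
```

Request:
move_arm(travel=[[0,0,0],[0,0,0],[0,0,0],[0,0,0],[0,0,0],[0,0,0]], dr=[[0,0,0],[0,0,0],[0,0,0],[0,0,0],[0,0,0],[0,0,0]], hand=1)

```text
clock: 4.7
position: [0.4585, -0.1026, 0.0481]
orientation: [0.0, 0.995, -0.1, -0.0]
force: [0.1, -0.5, 0.3]
gripper_width: 0.0857
grasp_force: 0.0
```

```bash
python3 - <<'E'
from h import *
o=robot.get_obs();print(o['clock'],o['position'],o['joints'].round(2))
# go above right housing, jig right nest, high
pv=np.array([.570,-.065]); t=np.radians(-11.6)
ey=np.array([-np.sin(t),np.cos(t)]);print('L',pv+.075*ey,'R',pv-.075*ey)
r=pv-.075*ey
goal((o['position'][0],o['position'][1],.20),-11.6)
goal((.5553,-.1385,.20),78.4,((o['position'][0],o['position'][1],.20),-11.6))
E
```

```text
4.7 [ 0.45845784 -0.10258151  0.04806372] [ 0.72  0.26 -0.64  2.03  0.19  0.92 -1.8 ]
L [0.58508084 0.00846814] R [ 0.55491916 -0.13846814]
travel [-0.0, 0.0, -0.3798] dr [0.0, 0.0, 0.0003] rows 3.6
travel [0.2552, 0.0393, 0.0] dr [-0.0, -0.0, -0.25] rows 12.6
```

Request:
move_arm(travel=[[0,0,-0.2],[0,0,-0.38],[0,0,-0.38],[0,0,-0.38],[0,0,-0.38],[0,0,-0.38]], dr=[[0,0,0],[0,0,0],[0,0,0],[0,0,0],[0,0,0],[0,0,0]])

```text
clock: 5.2
position: [0.4593, -0.1029, 0.2016]
orientation: [0.001, 0.995, -0.1, 0.002]
force: [-0.4, 1.1, -0.8]
gripper_width: 0.0856
grasp_force: 0.0
```

```bash
python3 - <<'E'
from h import *
c=snap('wrist');np.save('/tmp/w2.npy',c,allow_pickle=True)
cv2.imwrite('pics/w2.png',cv2.resize(c['frame'][...,::-1],(800,600),interpolation=cv2.INTER_CUBIC))
E
```

```text
(no output)
```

View pics/w2.png

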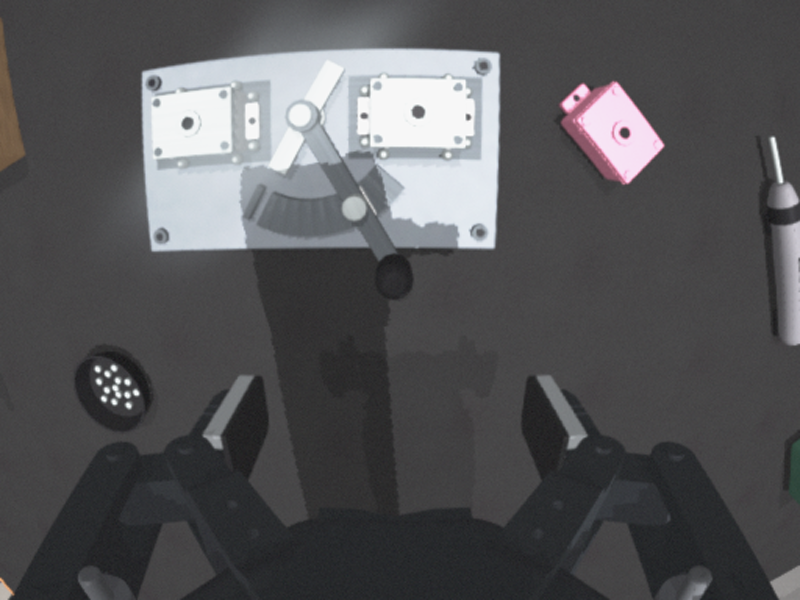

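The lever now lies over the release notch and the strap is clear of the housings. The pivot is at (302,115), the barrel at (354,208), the left boss at (187,123) and the right boss at (418,112).

```bash
python3 - <<'E'
from h import *
w=np.load('/tmp/w1.npy',allow_pickle=True).item();v=np.load('/tmp/w2.npy',allow_pickle=True).item()
k=1.5625
f=lambda p,z:onz(v,p[0]/k,p[1]/k,z,True)
b=f((354,208),.055);p=np.array([.570,-.065])
print('lever jig angle',np.degrees(np.arctan2(*(b[:2]-p)[::-1]))%360+11.5, np.linalg.norm(b[:2]-p))
L=tri(ray(w,376/k,106/k,True),ray(v,187/k,123/k,True));Rr=tri(ray(w,578/k,120/k,True),ray(v,418/k,112/k,True))
print(L,Rr); print(f((187,123),.0525),f((418,112),.0525))
q=np.array([f(p,.014) for p in [(142,71),(499,53),(495,247),(152,250)]]);print(q.round(4))
ey=(q[0]-q[1]+q[3]-q[2]);th=np.degrees(np.arctan2(ey[1],ey[0]))-90;print('yaw',th,'piv',q.mean(0)[:2]+.0225*np.array([np.cos(np.radians(th)),np.sin(np.radians(th))]))
E
```

```text
lever jig angle 209.29747177849222 0.06938343923417498
(array([0.5852015 , 0.00871738, 0.05634274]), [np.float64(0.000324043706920663), np.float64(0.00032404370692054206)]) (array([ 0.55496613, -0.13693947,  0.05821002]), [np.float64(0.0003486212039876147), np.float64(0.000348621203987852)])
[0.58554025 0.01045541 0.0525    ] [ 0.55500738 -0.13725079  0.0525    ]
[[ 0.6453  0.0569  0.014 ]
 [ 0.5909 -0.2052  0.014 ]
 [ 0.4513 -0.1771  0.014 ]
 [ 0.5053  0.0853  0.014 ]]
yaw -11.673117194018658 piv [ 0.57022503 -0.06458615]
```

```bash
python3 - <<'E'
from h import *
goal((.5552,-.1382,.13),78.4)
E
```

```text
travel [0.2547, 0.0385, 0.1753] dr [0.0001, 0.0, -0.2498] rows 12.6
```

Request:
move_arm(travel=[[0.255,0.039,0.175],[0.255,0.039,0.175],[0.255,0.039,0.175],[0.255,0.039,0.175],[0.255,0.039,0.175],[0.255,0.039,0.175],[0.255,0.039,0.175],[0.255,0.039,0.175],[0.255,0.039,0.175],[0.255,0.039,0.175],[0.255,0.039,0.175],[0.255,0.039,0.175]], dr=[[0,0,-0.25],[0,0,-0.25],[0,0,-0.25],[0,0,-0.25],[0,0,-0.25],[0,0,-0.25],[0,0,-0.25],[0,0,-0.25],[0,0,-0.25],[0,0,-0.25],[0,0,-0.25],[0,0,-0.25]])

```text
clock: 6.25
position: [0.5543, -0.1377, 0.1282]
orientation: [-0.001, 0.794, 0.608, -0.001]
force: [0.3, -0.3, -0.6]
gripper_width: 0.0852
grasp_force: 0.0
```

```bash
python3 - <<'E'
from h import *
o=robot.get_obs();print(o['position'],o['joints'].round(2),o['force'])
goal((.5552,-.1382,.021),78.4)
E
```

```text
[ 0.55431889 -0.13774961  0.12821999] [ 0.87  0.43 -0.87  1.69  0.35  1.18 -0.36] [ 0.27947257 -0.30810668 -0.6001114 ]
travel [-0.0007, 0.0032, 0.268] dr [-0.0005, -0.0001, -0.0099] rows 2.6
```

Request:
move_arm(travel=[[0,0.003,0.05],[0,0.003,0.12],[0,0.003,0.19],[0,0.003,0.24],[0,0.003,0.268],[0,0.003,0.268],[0,0.003,0.268],[0,0.003,0.268]], dr=[[0,0,-0.011],[0,0,-0.011],[0,0,-0.011],[0,0,-0.011],[0,0,-0.011],[0,0,-0.011],[0,0,-0.011],[0,0,-0.011]])

```text
clock: 6.92
position: [0.5572, -0.1383, 0.0239]
orientation: [0.0, 0.775, 0.632, 0.0]
force: [0.4, 0.5, -0.8]
gripper_width: 0.0854
grasp_force: 0.0
```

```bash
python3 - <<'E'
from h import *
o=robot.get_obs();print(o['position'],o['force'],o['ft_torque'])
goal((.5552,-.1382,.021),78.4)
E
```

```text
[ 0.557161   -0.13834716  0.02385127] [ 0.36692547  0.54329528 -0.7776974 ] [ 0.00877182 -0.02439537  0.0618817 ]
travel [-0.0006, -0.0049, 0.0071] dr [0.0002, -0.0, 0.0001] rows 0.1
```

Request:
move_arm(travel=[[0,-0.005,0.007],[0,-0.005,0.007],[0,-0.005,0.007],[0,-0.005,0.007],[0,-0.005,0.007],[0,-0.005,0.007],[0,-0.005,0.007],[0,-0.005,0.007]], dr=[[0,0,0],[0,0,0],[0,0,0],[0,0,0],[0,0,0],[0,0,0],[0,0,0],[0,0,0]], hand=0, force=60)

```text
clock: 7.58
position: [0.5557, -0.1385, 0.0211]
orientation: [0.001, 0.775, 0.632, 0.001]
force: [3.3, -1.1, 6.1]
gripper_width: 0.0435
grasp_force: 62.1
```

```bash
python3 - <<'E'
from h import *
o=robot.get_obs();print(o['position'],o['force'],o['ft_torque'])
goal((.5552,-.1382,.021),78.4)
E
```

```text
[ 0.55574332 -0.13849984  0.02112287] [ 3.30390403 -1.08276119  6.05778351] [-0.33840777 -0.55089656  0.02106866]
travel [0.0005, -0.0015, 0.0003] dr [0.0004, 0.0, -0.0] rows 0.0
```

Request:
move_arm(travel=[[0,0,-0.02],[0,0,-0.05],[0,0,-0.09],[0,0,-0.13],[0,0,-0.15],[0,0,-0.15],[0,0,-0.15],[0,0,-0.15],[0,0,-0.15],[0,0,-0.15],[0,0,-0.15]], dr=[[0,0,0],[0,0,0],[0,0,0],[0,0,0],[0,0,0],[0,0,0],[0,0,0],[0,0,0],[0,0,0],[0,0,0],[0,0,0]])

```text
clock: 8.5
position: [0.5542, -0.138, 0.0795]
orientation: [-0.0, 0.775, 0.632, -0.0]
force: [-0.6, 0.2, -3.2]
gripper_width: 0.043
grasp_force: 65.0
```

```bash
python3 - <<'E'
from h import *
for i in range(4):
    o=robot.get_obs();print(o['clock'],o['position'],o['force'],o['gripper_width']); snap('wrist')
E
```

```text
8.5 [ 0.55422681 -0.13799826  0.07952856] [-0.62185627  0.1833271  -3.16143562] 0.04297783558147554
8.55 [ 0.55432902 -0.13802578  0.07968521] [-0.03712211  0.35389338 -2.43472355] 0.04322798129010542
8.6 [ 0.55440787 -0.13803247  0.07979266] [-0.1622896  -0.51633654 -1.95779319] 0.04305076526608115
8.65 [ 0.55446758 -0.13804072  0.079901  ] [-0.53331572 -0.45041213 -1.8435923 ] 0.042994680239933296
```

The right housing reads about 2.2 N, so it looks like the light one. I'll put it back and weigh the left one.

Request:
move_arm(travel=[[0,0,0.04],[0,0,0.07],[0,0,0.095],[0,0,0.11],[0,0,0.12],[0,0,0.13],[0,0,0.138],[0,0,0.144],[0,0,0.149],[0,0,0.149],[0,0,0.149],[0,0,0.149]], dr=[[0,0,0],[0,0,0],[0,0,0],[0,0,0],[0,0,0],[0,0,0],[0,0,0],[0,0,0],[0,0,0],[0,0,0],[0,0,0],[0,0,0]])

```text
clock: 9.7
position: [0.5556, -0.1383, 0.0211]
orientation: [0.001, 0.775, 0.632, 0.001]
force: [5.0, -0.8, 1.5]
gripper_width: 0.043
grasp_force: 65.1
```

Request:
move_arm(travel=[[0,0,0],[0,0,0],[0,0,0],[0,0,0],[0,0,0]], dr=[[0,0,0],[0,0,0],[0,0,0],[0,0,0],[0,0,0]], hand=1)

```text
clock: 10.12
position: [0.5542, -0.1381, 0.0203]
orientation: [-0.0, 0.775, 0.632, -0.0]
force: [-0.7, -0.4, 1.5]
gripper_width: 0.0851
grasp_force: 0.0
```

Request:
move_arm(travel=[[0,0,-0.1],[0,0,-0.2],[0,0,-0.3],[0,0,-0.3],[0,0,-0.3],[0,0,-0.3]], dr=[[0,0,0],[0,0,0],[0,0,0],[0,0,0],[0,0,0],[0,0,0]])

```text
clock: 10.62
position: [0.5541, -0.1383, 0.1401]
orientation: [-0.0, 0.775, 0.632, -0.0]
force: [-0.4, -0.2, -0.7]
gripper_width: 0.0856
grasp_force: 0.0
```

```bash
python3 - <<'E'
from h import *
o=robot.get_obs();print(o['position'],o['force'])
goal((.5853,.0088,.141),78.4);goal((.5853,.0088,.021),78.4)
E
```

```text
[ 0.55408733 -0.13832755  0.14009044] [-0.36653339 -0.17345554 -0.70282258]
travel [0.376, 0.0024, -0.0025] dr [-0.0001, 0.0001, -0.0] rows 3.6
travel [0.3762, 0.0026, 0.2975] dr [-0.0001, 0.0001, -0.0] rows 4.6
```

Request:
move_arm(travel=[[0.1,0.002,0],[0.2,0.002,0],[0.3,0.002,0],[0.376,0.002,0],[0.376,0.002,0],[0.376,0.002,0],[0.376,0.002,0],[0.376,0.002,0.1],[0.376,0.002,0.18],[0.376,0.002,0.25],[0.376,0.002,0.297],[0.376,0.002,0.297]], dr=[[0,0,0],[0,0,0],[0,0,0],[0,0,0],[0,0,0],[0,0,0],[0,0,0],[0,0,0],[0,0,0],[0,0,0],[0,0,0],[0,0,0]])

```text
clock: 11.62
position: [0.5823, 0.0066, 0.0169]
orientation: [-0.002, 0.776, 0.631, -0.003]
force: [-0.8, -0.2, 0.1]
gripper_width: 0.0853
grasp_force: 0.0
```

```bash
python3 - <<'E'
from h import *
c=snap('wrist')
cv2.imwrite('pics/w3.png',cv2.resize(c['frame'][...,::-1],(800,600),interpolation=cv2.INTER_CUBIC))
o=robot.get_obs();print(o['position'],o['force'])
goal((.5853,.0088,.021),78.4)
E
```

```text
[0.5837275  0.00717349 0.01948182] [-0.04595553 -0.10604719  0.72006858]
travel [0.0048, 0.003, -0.0038] dr [-0.0007, 0.0002, -0.0003] rows 0.1
```

Request:
move_arm(travel=[[0,0.002,0],[0,0.002,0],[0,0.002,0],[0,0.002,0],[0,0.002,0],[0,0.002,0],[0,0.002,0],[0,0.002,0],[0,0.002,0],[0,0.002,0]], dr=[[0,0,0],[0,0,0],[0,0,0],[0,0,0],[0,0,0],[0,0,0],[0,0,0],[0,0,0],[0,0,0],[0,0,0]], hand=0, force=70)

```text
clock: 12.5
position: [0.5872, 0.0087, 0.0233]
orientation: [0.001, 0.775, 0.632, 0.001]
force: [-0.6, -1.5, 6.4]
gripper_width: 0.0428
grasp_force: 72.6
```

Request:
move_arm(travel=[[0,0,-0.02],[0,0,-0.05],[0,0,-0.09],[0,0,-0.13],[0,0,-0.15],[0,0,-0.15],[0,0,-0.15],[0,0,-0.15],[0,0,-0.15],[0,0,-0.15],[0,0,-0.15],[0,0,-0.15]], dr=[[0,0,0],[0,0,0],[0,0,0],[0,0,0],[0,0,0],[0,0,0],[0,0,0],[0,0,0],[0,0,0],[0,0,0],[0,0,0],[0,0,0]])

```text
clock: 13.5
position: [0.5862, 0.009, 0.0814]
orientation: [-0.0, 0.775, 0.632, -0.0]
force: [-0.1, -0.1, -5.3]
gripper_width: 0.0427
grasp_force: 72.4
```

```bash
python3 - <<'E'
from h import *
for i in range(4):
    o=robot.get_obs();print(o['clock'],o['position'],o['force'],o['ft_torque'],o['gripper_width']); c=snap('side')
a=cv2.resize(c['frame'][...,::-1],None,fx=3,fy=3,interpolation=cv2.INTER_CUBIC)
s=snap('scene');b=cv2.resize(s['frame'][...,::-1],None,fx=3,fy=3,interpolation=cv2.INTER_CUBIC)
print(a.shape)
# side crop around jig + cam ; scene crop
cv2.imwrite('pics/c1.png',np.hstack([a[500:1100,620:1020],b[380:980,560:960]]))
E
```

```text
13.5 [0.58617932 0.0089542  0.08135353] [-0.14211013 -0.12055452 -5.28650697] [ 0.02627951 -0.0489249  -0.00585961] 0.042705158116087216
13.55 [0.58620831 0.00897739 0.08145475] [ 0.9664129  -0.53236874 -4.91212336] [-0.00948227  0.03264247  0.02032349] 0.042816670724081365
13.6 [0.58623437 0.00897831 0.08151383] [-0.43606151 -0.11323168 -4.67965242] [ 0.01386969 -0.00857701 -0.03870097] 0.04311304579977525
13.65 [0.5863011  0.00892416 0.08159004] [ 0.3961728   0.09324559 -4.84609413] [-0.03370391 -0.00480085  0.03259466] 0.043345154270007895
(1152, 1536, 3)
```

View pics/c1.png

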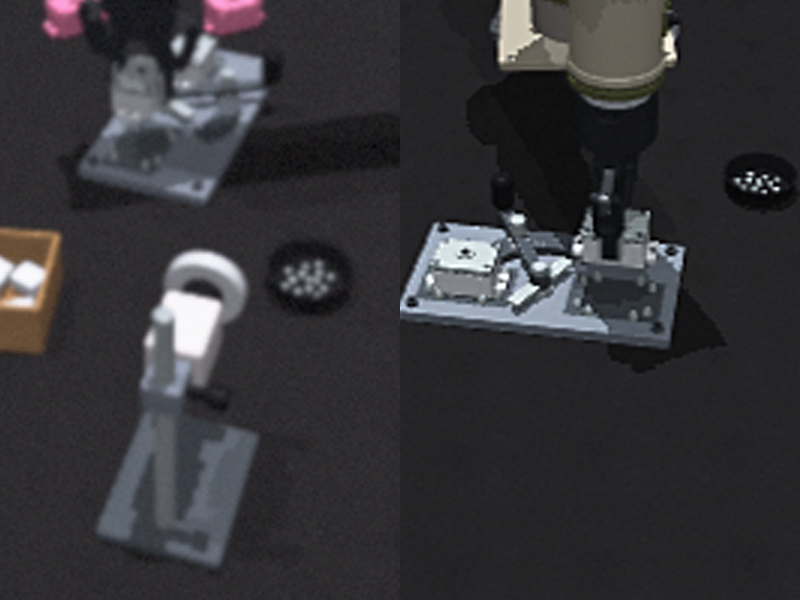

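The left housing is the heavy one at about 4.9 N. It is held level, and the right one sits seated in its nest. Next I carry the left one high toward the camera and measure the ring from two wrist positions.

```bash
python3 - <<'E'
from h import *
p=robot.get_obs()['position']
goal((p[0],p[1],.22),78.4);goal((.455,.09,.22),85)
E
```

```text
travel [-0.0, -0.0, -0.3458] dr [-0.0, 0.0, 0.0] rows 3.3
travel [0.1326, -0.3623, -0.3458] dr [-0.0, 0.0, -0.0183] rows 5.0
```

Request:
move_arm(travel=[[0,0,-0.06],[0,0,-0.14],[0,0,-0.22],[0.02,-0.06,-0.3],[0.05,-0.13,-0.345],[0.08,-0.2,-0.345],[0.1,-0.27,-0.345],[0.12,-0.33,-0.345],[0.133,-0.362,-0.345],[0.133,-0.362,-0.345],[0.133,-0.362,-0.345],[0.133,-0.362,-0.345]], dr=[[0,0,0],[0,0,0],[0,0,0],[0,0,-0.005],[0,0,-0.01],[0,0,-0.015],[0,0,-0.018],[0,0,-0.018],[0,0,-0.018],[0,0,-0.018],[0,0,-0.018],[0,0,-0.018]])

```text
clock: 14.75
position: [0.4557, 0.0896, 0.2199]
orientation: [0.001, 0.738, 0.675, 0.0]
force: [0.2, -0.4, -6.1]
gripper_width: 0.0428
grasp_force: 73.7
```

```bash
python3 - <<'E'
from h import *
o=robot.get_obs();print(o['clock'],o['position'],o['force'],o['joints'].round(2))
c=snap('wrist');np.save('/tmp/w4.npy',c,allow_pickle=True)
cv2.imwrite('pics/w4.png',cv2.resize(c['frame'][...,::-1],(800,600),interpolation=cv2.INTER_CUBIC))
goal((.455,.16,.22),85)
E
```

```text
14.75 [0.45567077 0.08958054 0.2198942 ] [ 0.20155646 -0.40204252 -6.05759398] [ 0.8   0.06 -1.1   1.84  0.06  1.28 -0.41]
travel [0.1752, -0.0176, -0.0005] dr [0.0001, -0.0, -0.0004] rows 1.7
```

View pics/w4.png

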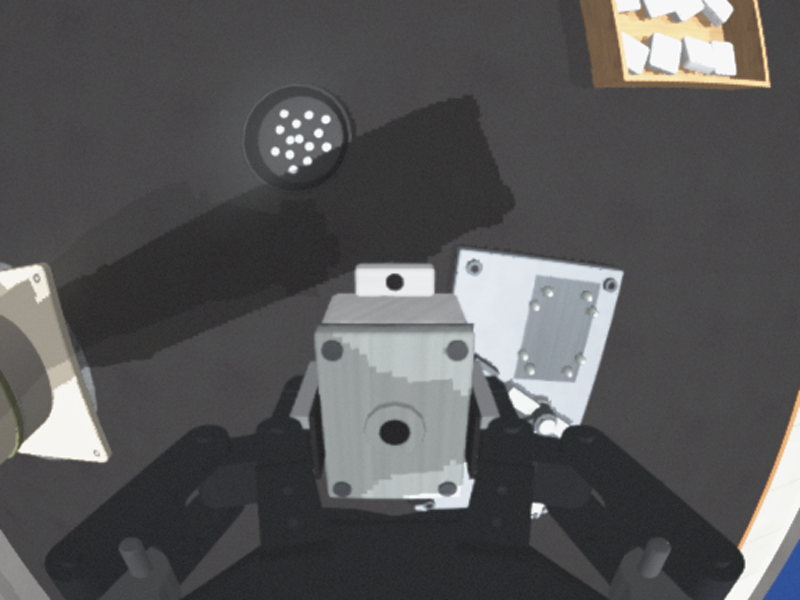

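The held housing is square in the gripper, but the inspection camera is outside this view. I'll turn the tool to bring it in.

```bash
python3 - <<'E'
from h import *
goal((.37,.27,.28),10)
E
```

```text
travel [0.43, -0.2539, -0.1506] dr [0.0, -0.0, 0.2079] rows 10.5
```

Request:
move_arm(travel=[[0,0,-0.08],[0.05,-0.03,-0.15],[0.1,-0.06,-0.15],[0.15,-0.09,-0.15],[0.2,-0.12,-0.15],[0.25,-0.15,-0.15],[0.3,-0.18,-0.15],[0.35,-0.21,-0.15],[0.39,-0.235,-0.15],[0.43,-0.254,-0.15],[0.43,-0.254,-0.15],[0.43,-0.254,-0.15]], dr=[[0,0,0.017],[0,0,0.035],[0,0,0.053],[0,0,0.07],[0,0,0.088],[0,0,0.106],[0,0,0.124],[0,0,0.142],[0,0,0.16],[0,0,0.178],[0,0,0.196],[0,0,0.208]])

```text
clock: 15.8
position: [0.3692, 0.2715, 0.28]
orientation: [-0.001, 0.996, 0.085, -0.0]
force: [1.6, -0.7, -4.3]
gripper_width: 0.0429
grasp_force: 74.5
```

Request:
move_arm(travel=[[0,0,0],[0,0,0],[0,0,0],[0,0,0]], dr=[[0,0,0],[0,0,0],[0,0,0],[0,0,0]])

```text
clock: 16.13
position: [0.3695, 0.2703, 0.2797]
orientation: [-0.0, 0.996, 0.088, -0.0]
force: [0.5, -0.5, -4.8]
gripper_width: 0.0428
grasp_force: 74.5
```

```bash
python3 - <<'E'
from h import *
o=robot.get_obs();print(o['clock'],o['position'],o['force'],o['joints'].round(2))
c=snap('wrist');np.save('/tmp/w5.npy',c,allow_pickle=True)
cv2.imwrite('pics/w5.png',cv2.resize(c['frame'][...,::-1],(800,600),interpolation=cv2.INTER_CUBIC))
E
```

```text
16.1333 [0.36949665 0.27031493 0.27974706] [ 0.46834673 -0.5266176  -4.81790783] [ 0.76 -0.05 -1.41  1.75 -0.05  1.4  -2.04]
```

View pics/w5.png

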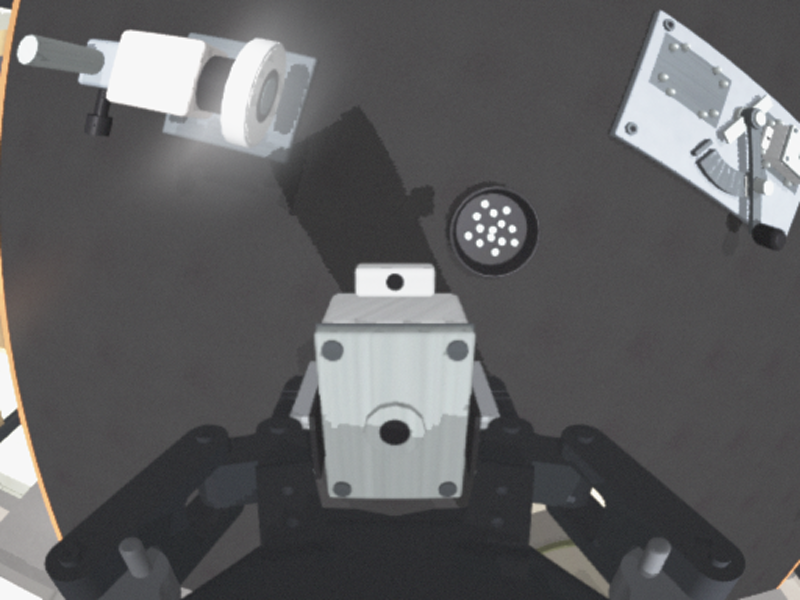

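The ring's front face is visible around (267,94), with its ends near (276,41) and (250,146). The foot corners are near (316,60) and (281,160). I'll zoom in for accuracy.

```bash
python3 - <<'E'
from h import *
c=np.load('/tmp/w5.npy',allow_pickle=True).item()
a=c['frame'][10:110,90:220,::-1]
cv2.imwrite('pics/z.png',cv2.resize(a,None,fx=6,fy=6,interpolation=cv2.INTER_LANCZOS4))
E
```

```text
(no output)
```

View pics/z.png

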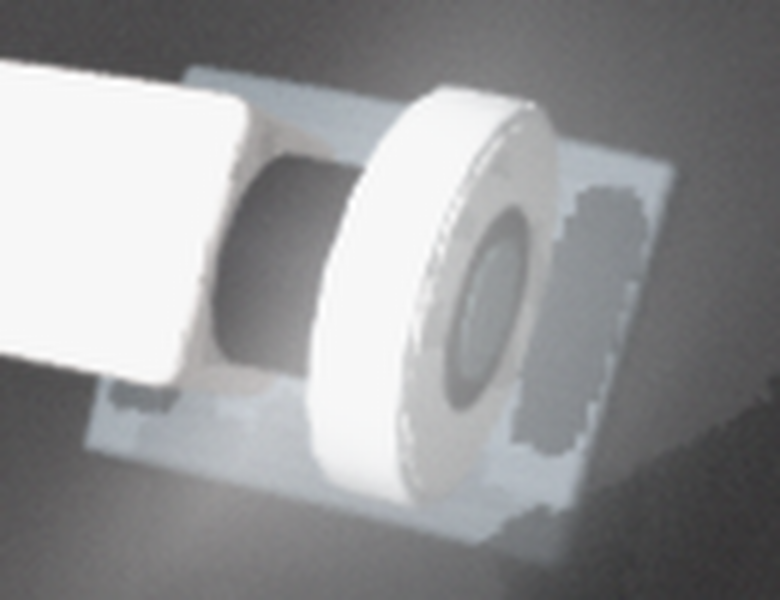

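The zoom shows the ring face centred at about (482,304). The foot corners are at (190,68), (672,165), (568,563) and (88,448).

```bash
python3 - <<'E'
from h import *
w=np.load('/tmp/w5.npy',allow_pickle=True).item()
c=np.load('/tmp/scene.npy',allow_pickle=True).item(); s=np.load('/tmp/side.npy',allow_pickle=True).item()
px=lambda p:(90+(p[0]+.5)/6-.5,10+(p[1]+.5)/6-.5)
F=lambda p,z:onz(w,*px(p),z,True)
q=np.array([F(p,.012) for p in [(190,68),(672,165),(568,563),(88,448)]])
print(q.round(4),[np.linalg.norm(q[i]-q[i-1]).round(4) for i in range(4)])
ax=(q[0]-q[1]+q[3]-q[2])[:2];ay=(q[0]-q[3]+q[1]-q[2])[:2]
print('x_cam dir',np.degrees(np.arctan2(ax[1],ax[0])),'perp',np.degrees(np.arctan2(ay[1],ay[0]))+90,'foot mid',q.mean(0))
print('ring ends',F((530,100),.16),F((425,505),.16))
r=ray(w,*px((482,304)),True)
C=F((482,304),.16);print('ring z.16',C)
k=1.5625
print(tri(r,ray(c,585/k,250/k)),tri(r,ray(s,431/k,409/k)))
for a in (84,85,86):
    d=np.array([np.cos(np.radians(a)),np.sin(np.radians(a))]);print(a,C[:2]-.11*d, 'foot mid along/perp rel ring',(q.mean(0)-C)[:2]@d,(q.mean(0)-C)[:2]@np.array([-d[1],d[0]]))
E
```

```text
[[0.5307 0.4918 0.012 ]
 [0.5147 0.367  0.012 ]
 [0.4192 0.3757 0.012 ]
 [0.4341 0.5039 0.012 ]] [np.float64(0.0973), np.float64(0.1258), np.float64(0.096), np.float64(0.129)]
x_cam dir 83.04048786040809 perp 83.81409648137134 foot mid [0.47466255 0.4345769  0.012     ]
ring ends [0.49786815 0.36028841 0.16      ] [0.43486511 0.36613575 0.16      ]
ring z.16 [0.46598847 0.36201578 0.16      ]
(array([0.46658703, 0.36513356, 0.161163  ]), [np.float64(0.0033758686103442393), np.float64(0.003375868610344206)]) (array([0.46498234, 0.36301439, 0.15633839]), [np.float64(0.0012782676074467772), np.float64(0.001278267607446989)])
84 [0.45449034 0.25261837] foot mid along/perp rel ring 0.0730703123039038 -0.001041860463255162
85 [0.45640134 0.25243436] foot mid along/perp rel ring 0.07304100036916025 -0.002316954571687212
86 [0.45831526 0.25228373] foot mid along/perp rel ring 0.07298943943814018 -0.0035913429133118844
```

```bash
python3 - <<'E'
from h import *
w=np.load('/tmp/w5.npy',allow_pickle=True).item(); o=robot.get_obs()
p=o['position'];b=onz(w,395/1.5625,432/1.5625,p[2]+.0312-.002,True)
print('boss rel TCP in tool',q2R(o['orientation']).T@(b-p))
e=onz(w,395/1.5625,282/1.5625,p[2]+.0097-.011,True);print('ear hole rel',q2R(o['orientation']).T@(e-p))
goal((.4547,.2531,.28),84);goal((.4547,.2531,.1503),84,((.4547,.2531,.28),84))
E
```

```text
boss rel TCP in tool [-0.00172445 -0.00019584 -0.02920007]
ear hole rel [ 0.03511746 -0.00020716  0.00130172]
travel [0.2023, 0.0797, -0.0006] dr [-0.0, -0.0, -0.2053] rows 10.3
travel [0.0, 0.0, 0.3243] dr [0.0, 0.0, 0.0] rows 3.1
```

Request:
move_arm(travel=[[0.02,0.008,0],[0.04,0.016,0],[0.06,0.024,0],[0.08,0.032,0],[0.1,0.04,0],[0.12,0.048,0],[0.14,0.056,0],[0.16,0.064,0],[0.18,0.072,0],[0.204,0.08,0],[0.204,0.08,0],[0.204,0.08,0]], dr=[[0,0,-0.017],[0,0,-0.034],[0,0,-0.051],[0,0,-0.068],[0,0,-0.085],[0,0,-0.102],[0,0,-0.12],[0,0,-0.138],[0,0,-0.156],[0,0,-0.174],[0,0,-0.19],[0,0,-0.205]])

```text
clock: 17.18
position: [0.456, 0.2526, 0.2792]
orientation: [-0.001, 0.743, 0.67, -0.0]
force: [0.1, 0.3, -4.4]
gripper_width: 0.0422
grasp_force: 74.5
```

Request:
move_arm(travel=[[0,0,0],[0,0,0],[0,0,0.05],[0,0,0.1],[0,0,0.15],[0,0,0.2],[0,0,0.25],[0,0,0.29],[0,0,0.31],[0,0,0.322],[0,0,0.322],[0,0,0.322]], dr=[[0,0,0],[0,0,0],[0,0,0],[0,0,0],[0,0,0],[0,0,0],[0,0,0],[0,0,0],[0,0,0],[0,0,0],[0,0,0],[0,0,0]])

```text
clock: 18.18
position: [0.4555, 0.2534, 0.1516]
orientation: [0.0, 0.745, 0.668, 0.0]
force: [-1.2, 0.4, -5.5]
gripper_width: 0.0426
grasp_force: 74.4
```

```bash
python3 - <<'E'
from h import *
for n in('side','scene'): c=snap(n)
o=robot.get_obs();print(o['clock'],o['position'],o['force'],o['joints'].round(2))
goal((.4548,.2539,.1503),84)
a=np.load('/tmp/side.npy',allow_pickle=True).item()['frame'];b=np.load('/tmp/scene.npy',allow_pickle=True).item()['frame']
A=cv2.resize(a[150:350,210:343,::-1],(400,600),interpolation=cv2.INTER_CUBIC);B=cv2.resize(b[100:300,300:433,::-1],(400,600),interpolation=cv2.INTER_CUBIC)
cv2.imwrite('pics/f.png',np.hstack([A,B]))
E
```

```text
18.2833 [0.4556863  0.25348686 0.15184166] [-0.84370162  0.38570572 -5.05827469] [ 0.48  0.49 -1.32  1.79  0.5   1.26 -1.08]
travel [0.0008, -0.0023, 0.0039] dr [0.0002, -0.0001, -0.0006] rows 0.0
```

View pics/f.png

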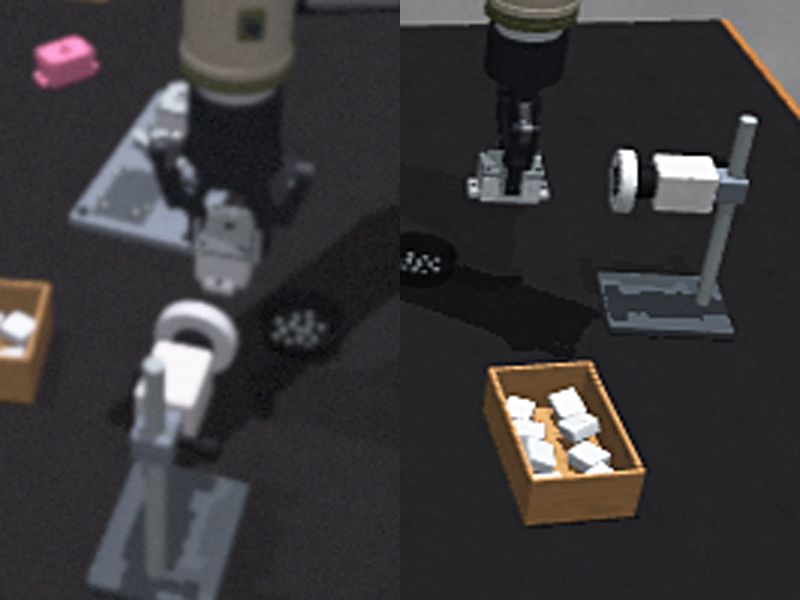

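The housing is level, with one ear facing the lens and nothing touched. One last millimetre correction, then I let it settle.

Request:
move_arm(travel=[[0.001,-0.002,0.004],[0.001,-0.002,0.004],[0.001,-0.002,0.004],[0.001,-0.002,0.004],[0.001,-0.002,0.004],[0.001,-0.002,0.004],[0.001,-0.002,0.004],[0.001,-0.002,0.004],[0.001,-0.002,0.004],[0.001,-0.002,0.004]], dr=[[0,0,0],[0,0,0],[0,0,0],[0,0,0],[0,0,0],[0,0,0],[0,0,0],[0,0,0],[0,0,0],[0,0,0]])

```text
clock: 19.12
position: [0.4545, 0.2536, 0.1493]
orientation: [0.0, 0.744, 0.668, -0.0]
force: [0.1, -0.5, -5.2]
gripper_width: 0.043
grasp_force: 74.4
```

```bash
python3 - <<'E'
from h import *
o=robot.get_obs();print(o['clock'],o['position'],o['force'],o['grasp_force'],np.abs(o['dq']).max())
if np.linalg.norm(o['position']-np.array([.4548,.2539,.1503]))<.003 and np.abs(o['dq']).max()<.02: print(robot.finish_job())
E
```

```text
19.1167 [0.45446731 0.25362394 0.14928576] [ 0.0669156  -0.48264134 -5.16025784] 74.43200826644897 0.0015346074343119307
the job is handed in; nothing more can be done
None
```

The job is handed in: the lever is in the release notch, the lighter housing (about 2.2 N) is back in the right nest, and the arm is holding the heavier one (about 5 N, from the left nest) upright and still, within about 1 mm of the view point I measured, one ear facing the lens.

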